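# Clip the pull hook to the sledge and draw it out

## Task

Pick up the yellow pull hook by its handle and push its mouth onto the upright bar of the blue sledge's eye, without ramming it, until the sprung gate snaps shut behind the bar; the sledge will run back to a hidden stop before the gate gives way. Then pull the sledge by the hook all the way out towards the robot to its front stop, prove the gate with a steady tug there of about 15 N (never over 40 N) for a second, and let go of the hook, leaving it clipped on. Leave the tape measure, the grey tape roll and the red magnet where they are.

Things in the scene. Friction and masses are not known exactly. Their poses are not given: they have to be found in the camera images.
- pull_hook: Pull hook lying on the table, 0.25 kg, 198 mm long: black rubber handle with orange end cap, yellow forked hook, steel sprung gate. Origin under the handle's middle, on its underside; +x to the mouth, +z up. Handle flat sided, 22 mm wide (y), 24 mm high, x -75 to +37 mm: grasp across y at the origin. Hook part 56 mm wide, z 5 to 19 mm, to x +118 mm.
- throat (a point): Middle of the hook's throat, at x 70, y 0, z 12 mm of the pull hook. The throat is open upwards and downwards, y -21 to +20 mm, from its floor at x 50 mm to the shut gate's inner face at x 95 mm. With the gate open the clear mouth is y -15 to +8 mm (aim a bar at y = 0); the jaws before it flare. A 10 mm bar has passed the gate when its centre is at about x 60 mm.
- gate (a joint): Gate across the hook's mouth, 31 mm long, hinged about the hook's z at x 98, y -21 mm; rad: 0 shut, grows as it swings inwards (to 1.45). It opens only inwards, springs shut by itself, and takes about 5 N at its middle to start to open and under 10 N to let the bar pass.
- gate_tip (a point): Free end of the steel gate: at x 98, y 9, z 12 mm of the pull hook when shut, just behind the end of the yellow jaw.
- eye_bar (a point): Middle of the upright steel bar, 10 mm thick, at the front of the sledge's eye, 34 mm above the table. The eye is a closed upright loop in the plane of the slide, clear inside from z 15 to 53 mm and 61 mm long behind the bar. Site x along the slide, away from the robot; z up.
- eye_top (a point): Top of the eye's upper bar (63 mm above the table), 35 mm behind the upright bar. The sledge behind the eye is a blue block 70 mm wide, 66 mm high, with a dark steel square tube (to z 91 mm) fixed on it.
- sledge (a joint): Sledge on its slide, m: 0 is fully out at the front stop (nearest the robot); negative is pushed back (found 15 to 45 mm back). About 2 N of friction; it stays where left. The rear stop is out of sight and must be felt: pushed on, the sledge runs back to it, the gate gives way, then the throat's floor comes up hard on the bar.
- slide_bed: Grey steel bed with two rails, 165 x 90 mm, fixed to the table. Origin at the middle of its front edge, on the table; +x along the slide, away from the robot. Rails' top z 18 mm.
- tape_measure: Yellow tape measure, 34 x 72 x 73 mm, standing on the table; bystander.
- duct_tape: Grey tape roll, 107 mm across, 48 mm high; bystander.
- magnet_square: Red welding magnet, 60 x 120 x 18 mm, flat on the table; bystander.
Not all that is in view belongs to the job. Leave any pink look-alike of the pull_hook alone.

How it is judged:
By the outcome, as a careful person would: the job done as asked, in the order asked, and still so for the second after the job is handed in, with the robot touching nothing.
It also fails if it takes over 58 s, if anything falls off the work surface, if the arm or the gripper's body presses on something with over 40 N, if the wrist force passes 120 N, or if a joint passes its speed limit or range.

## Robot

A 6-joint arm with a two-finger parallel gripper is mounted at the origin on the work surface; the furniture and walls round the work are solid. World frame = base frame: x ahead of the robot, y to its left, z up, the work surface at z = 0. Lengths are in mm, angles in rad, forces in N, time in s.
With the tool pointing down it reaches from about 275 to 825 mm from the base axis. Payload 5.2 kg.
Tool frame: the origin (TCP) lies at the very end of the fingers, on their centre line; the grasp point (between the pads) lies 19 mm behind it; z points along the fingers, y is the direction in which the jaws open and shut (so a half turn about z gives the same grasp; the last joint's range is limited). The gripper opens to 93 mm and grips with 3 to 60 N. Pads are 15 mm wide; open, the fingers measure 128 mm over their backs; the gripper's body (75 mm by 188 mm) begins 65 mm behind the grasp point.
Start: joints at [-1.488, 0.259, 1.535, -0, 1.348, -0.203], TCP at [155.08, -527.689, 218.653] pointing down, gripper open.
Joint ranges: [-3.14, 3.14], [-0.91, 2.08], [0.19, 2.58], [-1.22, 4.36], [0.22, 2.71], [-3.12, 3.12]. Speed limits (rad/s): [2.57, 2.57, 3.14, 3.14, 3.14, 3.14].

## Interface

Orientations are given as [roll, pitch, yaw] about the fixed x, y, z axes, in that order (R = Rz(yaw) Ry(pitch) Rx(roll)).
In Python, from bench import robot gives the robot as it stands. The module is installed in compiled form; this text tells all that it offers. Calls block until the motion is done:
- robot.move_ptp(position, orientation): joint-space move of the TCP to a pose.
- robot.move_linear(position, ori=None, speed=150, f_stop=None): straight line of the TCP; ori=None keeps the orientation; speed is the mean speed in mm/s. With f_stop (N) it stops when the force on the tool has changed by that much, and returns True; else False.
- robot.move_j(angles): joint-space move.
- robot.move_gripper(opening): opening from 0.0 (shut) to 1.0 (fully open); the grip force is fixed at half the most; returns when the fingers have stopped.
- robot.sleep(seconds).
- robot.inverse_kinematics(position, orientation): joint angles nearest the present ones, or None.
- robot.get_image(name): name is "scene" or "top" or "wrist"; returns a dict with "img" (420x560x3 uint8, blue, green, red), "fovy" (degrees; the focal length in pixels is half the picture's height over the tangent of half this angle, whatever the lens; pixels are square), "cx", "cy" (the principal point, pixels), "eye" and "orientation" of the camera in the world. Camera axes: x right, y down, z forward; pixel columns grow to the right and rows downward; lengths in mm; the calibration is good to about 2 mm. The wrist camera is an equidistant fisheye: a pixel r from the principal point sees the ray r / f radians off the axis. A picture is of the moment at which its call begins. There is no depth.
A pose or a line that the arm cannot do raises robot.MotionError and nothing moves.
- robot.hand_in(): hands the job in, once; it reports no verdict.
Readings, each from a call of its own:
- robot.current_t(): time.
- robot.current_qpos(): joint angles.
- robot.current_joint_vel(): joint speeds.
- robot.current_joint_efforts(): joint torques, N m.
- robot.current_tcp_pos(): TCP position.
- robot.current_eef_rot(): TCP orientation.
- robot.current_contact_force(): force on the tool from outside, world axes, zero at the start.
- robot.current_ft_torque(): the same for the moment, N m.
- robot.current_gripper_width(): opening from 0.0 (shut) to 1.0 (fully open).
Only numpy, scipy, OpenCV 4.12 (cv2) and the standard library are available. Lean on these libraries where they do the work, as an engineer would, in place of code of your own. Each camera call takes 0.05 s, during which the arm holds its last target.

## Working session

There is one attempt and no reset: what is moved stays moved. The work goes in short steps, each a Python script; the robot and the scene stay as the last script left them, time stands still between calls to the robot, and variables do not carry over. Pictures are saved under pics/ and viewed, and the job is handed in when it is done.

```bash
mkdir -p pics; cat > h.py <<'E'
import numpy as np, cv2
from bench import robot
def snap(n,tag):
    d=robot.get_image(n); cv2.imwrite(f'pics/{tag}.png',d['img']); 
    import pickle; pickle.dump(d,open(f'pics/{tag}.pkl','wb')); return d
E
python3 - <<'E'
from h import *
for n in ['scene','top','wrist']:
    d=snap(n,n+'0'); print(n,d['fovy'],d['cx'],d['cy'],d['eye'],np.round(np.array(d['orientation']),4).tolist())
print(robot.current_t(),robot.current_contact_force(),robot.current_eef_rot(),robot.current_gripper_width())
E
```

```text
scene 42.07118029716644 283.3915829019501 210.23569192865466 [-552.7703832  1265.94445068  963.36372552] [-2.0895, 0.0011, -2.4309]
top 52.033877047834224 277.25520058189477 200.09305986221653 [ 350.39421233   41.28976433 1315.24258147] [-3.0196, 0.0072, -1.5423]
wrist 65.70646984690485 274.3856831122278 208.9136765223425 [ 226.51529367 -506.53566162  384.73102324] [2.8715, 0.0018, -1.2851]
0.15 [0.54707613 0.61789674 0.07751068] [-3.14022566e+00 -2.79407526e-04  2.85806850e-01] 0.998104225930988
```

View pics/scene0.png

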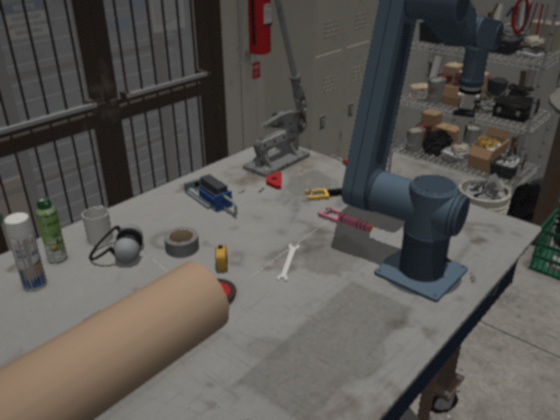

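View pics/top0.png

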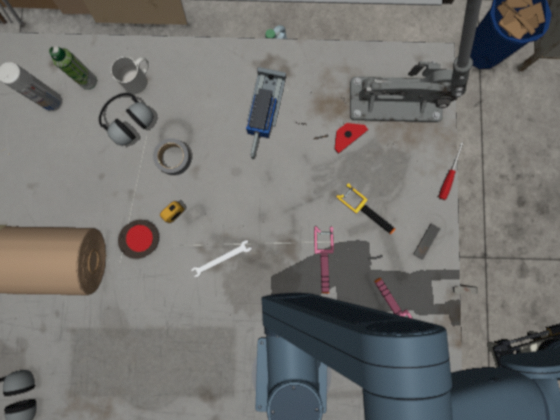

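View pics/wrist0.png

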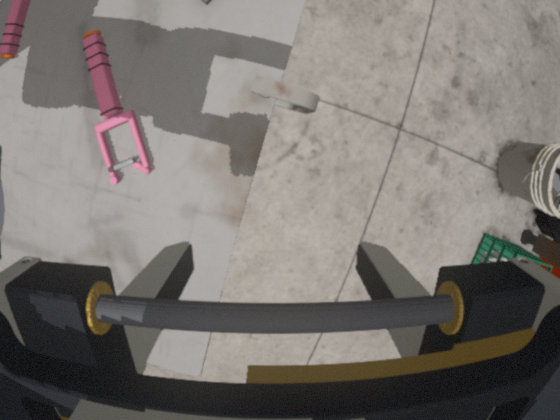

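Candidates for the hook in the top view: the yellow one with black handle (352,198)-(393,231), pink look-alikes at (325,255) and (390,298). I choose the yellow one and check it in a crop.

```bash
python3 - <<'E'
import cv2
a=cv2.imread('pics/top0.png')
c1=cv2.resize(a[175:240,330:405],None,fx=8,fy=8,interpolation=cv2.INTER_CUBIC)
c2=cv2.resize(a[60:165,235:300],None,fx=5.5,fy=5.5,interpolation=cv2.INTER_CUBIC)
cv2.imwrite('pics/c1.png',c1);cv2.imwrite('pics/c2.png',c2)
E
```

```text
(no output)
```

View pics/c1.png

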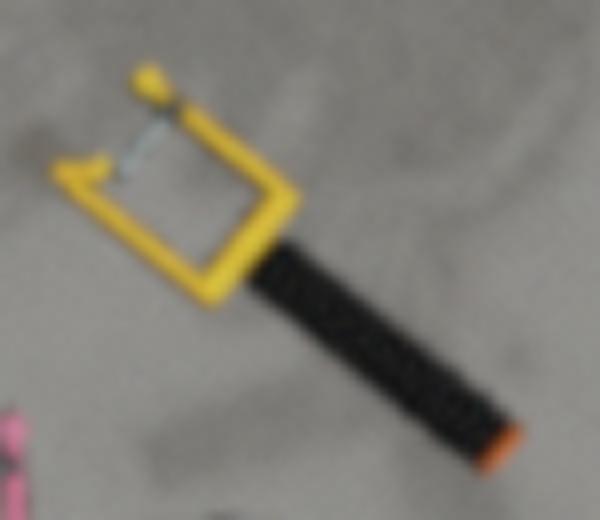

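View pics/c2.png

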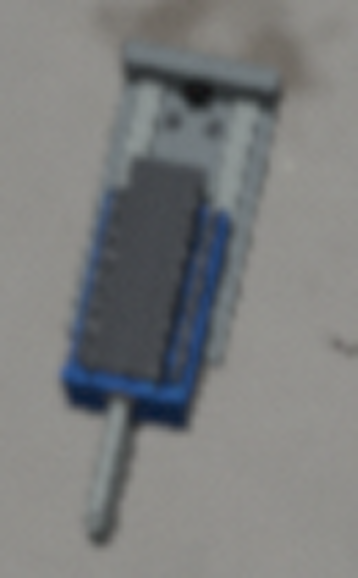

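```bash
cat >> h.py <<'E'
from scipy.spatial.transform import Rotation as Ro
def ray(d,uv):
    f=d['img'].shape[0]/2/np.tan(np.radians(d['fovy'])/2)
    uv=np.atleast_2d(np.asarray(uv,float)); x=(uv-[d['cx'],d['cy']])/f
    if d.get('fish'):
        r=np.linalg.norm(x,axis=1,keepdims=True); v=np.c_[x/np.maximum(r,1e-9)*np.sin(r),np.cos(r)]
    else: v=np.c_[x,np.ones(len(x))]
    return Ro.from_euler('xyz',d['orientation']).apply(v)
def at_z(d,uv,z):
    v=ray(d,uv); return d['eye']+v*((z-d['eye'][2])/v[:,2])[:,None]
def load(tag):
    import pickle; d=pickle.load(open(f'pics/{tag}.pkl','rb')); d['fish']=tag.startswith('wrist'); return d
def crop(tag,x0,x1,y0,y1,s,out):
    a=cv2.imread(f'pics/{tag}.png'); cv2.imwrite(f'pics/{out}.png',cv2.resize(a[y0:y1,x0:x1],None,fx=s,fy=s,interpolation=cv2.INTER_CUBIC))
def uncrop(p,x0,y0,s): return (np.atleast_2d(p)+.5)/s-.5+[x0,y0]
E
python3 - <<'E'
from h import *
d=load('top0')
P=uncrop([[500,450],[268,262]],330,175,8); W=at_z(d,P,20); print('handle',W.round(1))
P=uncrop([[297,190],[210,303],[152,75],[65,172]],330,175,8); Y=at_z(d,P,17); print('hook',Y.round(1))
ax=W[1]-W[0]; print('yaw handle',np.arctan2(ax[1],ax[0]),np.linalg.norm(ax))
a2=Y[2:].mean(0)-Y[:2].mean(0);print('yaw hook',np.arctan2(a2[1],a2[0]),np.linalg.norm(a2), np.linalg.norm(Y[0]-Y[1]))
P=uncrop([[97,525],[120,408]],235,60,5.5); E=at_z(d,P,63); print('eye',E.round(1)); a=E[1]-E[0]; print(np.arctan2(a[1],a[0]))
P=uncrop([[130,70],[272,98]],235,60,5.5); E=at_z(d,P,18); print('bed back',E.round(1)); 
P=uncrop([[85,370],[170,385],[130,165],[207,178]],235,60,5.5); E=at_z(d,P,91); print('tube',E.round(1)); a=E[2:].mean(0)-E[:2].mean(0); print(np.arctan2(a[1],a[0]))
E
```

```text
handle [[ 425.5 -292.    20. ]
 [ 494.  -204.8   20. ]]
hook [[ 522.1 -216.2   17. ]
 [ 478.1 -183.5   17. ]
 [ 564.8 -160.9   17. ]
 [ 526.6 -128.2   17. ]]
yaw handle 0.9047075776284922 110.87992874760891
yaw hook 0.8817729640520865 71.68750022076547 54.8178405040931
eye [[636.3 132.8  63. ]
 [701.5 122.6  63. ]]
-0.15508496442382388
bed back [[913.2 126.7  18. ]
 [898.5  44.8  18. ]]
tube [[714.  140.2  91. ]
 [706.9  94.6  91. ]
 [828.1 120.   91. ]
 [821.9  78.4  91. ]]
-0.15748119063073152
```

```bash
python3 - <<'E'
from h import *
robot.move_ptp([474,-231,150],[np.pi,0,.887])
d=snap('wrist','wrist1'); print(robot.current_t(),robot.current_tcp_pos(),robot.current_eef_rot())
E
```

```text
1.8167 [ 473.76760009 -232.16332711  150.20159956] [3.14101755e+00 2.74551277e-04 8.85365152e-01]
```

View pics/wrist1.png

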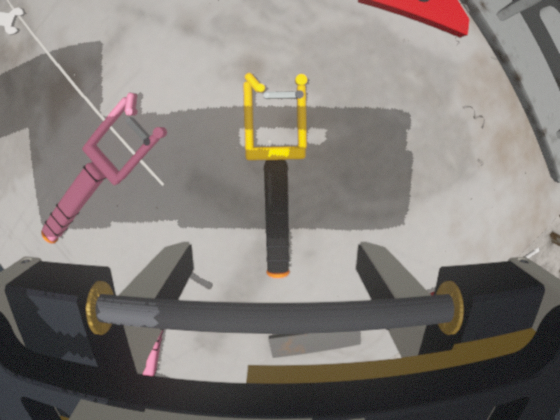

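Wrist view: the yellow hook lies centrally, handle from (276,165) to its orange cap (278,273), jaw tips at (250,77) and (302,79), gate at (282,94), hinge at right.

```bash
python3 - <<'E'
from h import *
crop('wrist1',225,335,60,285,2.6,'c3')
d=load('wrist1')
W=at_z(d,[[278,272],[276,166],[275.5,157]],22);print(W.round(1)); a=W[1]-W[0]; print(np.arctan2(a[1],a[0]),np.linalg.norm(a))
Y=at_z(d,[[248,152],[305.5,152],[250,77],[302,79]],19);print(Y.round(1)); a=Y[2:].mean(0)-Y[:2].mean(0); print(np.arctan2(a[1],a[0]),np.linalg.norm(a),np.linalg.norm(Y[0]-Y[1]))
E
```

```text
[[ 430.4 -291.4   22. ]
 [ 496.2 -207.4   22. ]
 [ 501.1 -200.7   22. ]]
0.9059768167311814 106.71115847347022
[[ 484.4 -181.3   19. ]
 [ 525.3 -214.7   19. ]
 [ 529.9 -129.2   19. ]
 [ 565.  -160.2   19. ]]
0.8961954802064775 68.24547901824282 52.79728345299644
```

View pics/c3.png

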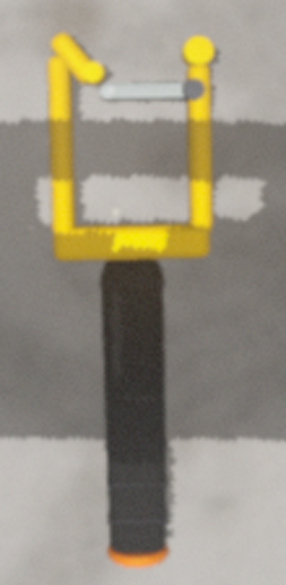

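```bash
python3 - <<'E'
from h import *
o=[np.pi,0,.903]
robot.move_ptp([476,-233,60],o)
robot.move_linear([476,-233,4],speed=80,f_stop=8)
print(robot.current_tcp_pos())
robot.move_gripper(0.0)
print(robot.current_gripper_width()*93, robot.current_tcp_pos(), robot.current_contact_force())
robot.move_linear([476,-233,70],speed=120)
snap('wrist','wrist2'); print(robot.current_t(),robot.current_contact_force(),robot.current_eef_rot(),robot.current_tcp_pos(),robot.current_gripper_width()*93)
E
```

```text
[ 476.38379129 -233.24631492    4.42670931]
21.347891942129948 [ 475.85725663 -232.87070055    3.98764744] [-0.22483975  0.22091167  1.50732673]
4.9667 [-0.58843188 -0.33665528 -2.5289881 ] [-3.13964564e+00 -1.27080496e-05  9.02930958e-01] [ 475.27436895 -232.45358995   69.0218966 ] 21.477389639377492
```

View pics/wrist2.png

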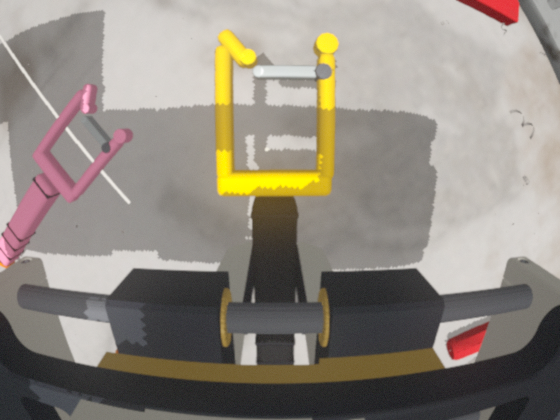

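```bash
python3 - <<'E'
from h import *
d=load('wrist2')
t=np.array([475.27,-232.45,69.0]);
Y=at_z(d,[[218,175],[331,175],[226,38],[327,43],[257,71],[323,71],[252,198],[298,198]],84)-t
print(Ro.from_euler('z',-.903).apply(Y).round(1))
E
```

```text
[[ 49.   26.4  15. ]
 [ 49.  -27.6  15. ]
 [114.7  21.9  15. ]
 [112.2 -25.   15. ]
 [ 98.    7.4  15. ]
 [ 98.4 -23.1  15. ]
 [ 37.6  10.2  15. ]
 [ 37.6 -11.9  15. ]]
```

```bash
python3 - <<'E'
from h import *
u=np.array([np.cos(.156),-np.sin(.156)]); b=np.array([636,133])
p=b-160*u
robot.move_ptp([*p,190],[np.pi,0,-.156])
snap('wrist','wrist3');snap('top','top3');snap('scene','scene3'); print(p,robot.current_t(),robot.current_contact_force(),robot.current_eef_rot(),robot.current_tcp_pos())
crop('top3',210,320,50,200,4,'c4')
crop('scene3',150,350,150,270,4,'c5')
E
```

```text
[477.94293493 157.85888535] 6.7167 [-0.07435375  0.38440456 -3.61463562] [ 3.14128406e+00  6.28914295e-04 -1.57027859e-01] [478.10606509 157.11249271 189.59930647]
```

View pics/wrist3.png

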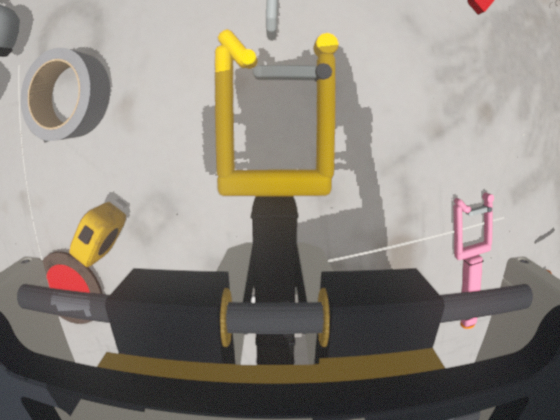

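View pics/c4.png

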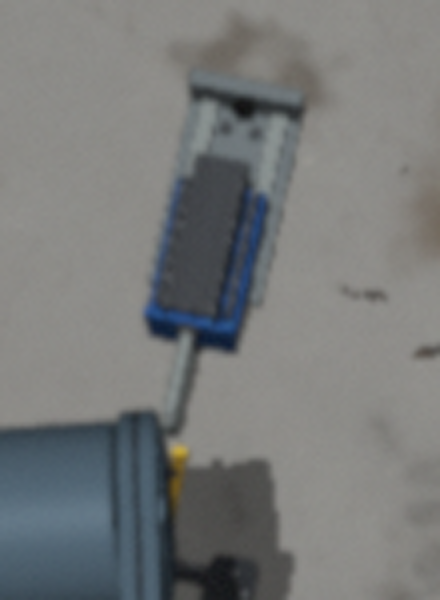

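View pics/c5.png

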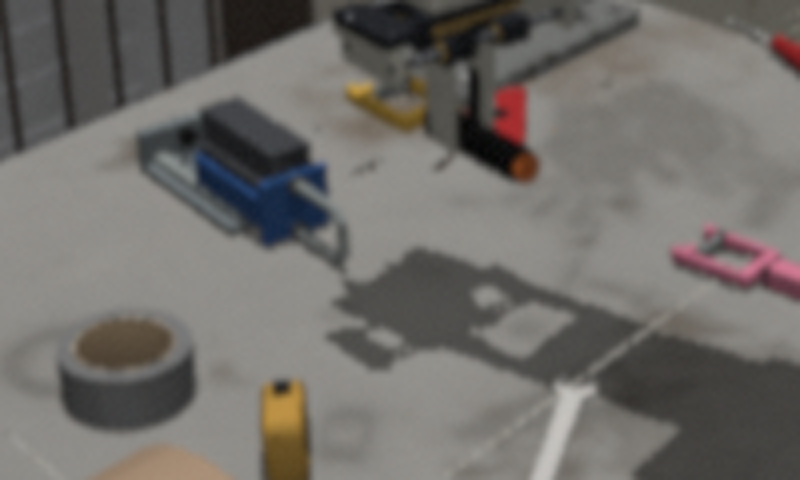

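```bash
python3 - <<'E'
from h import *
crop('wrist3',200,350,0,90,5,'c6')
d=load('wrist3')
t=np.array([478.1,157.1,189.6])
for z in (63,53,10):
  Y=at_z(d,[[271.5,33],[272,8]],z); print(Y.round(1), Ro.from_euler('z',.157).apply(Y-t).round(1))
E
```

```text
[[632.  135.8  63. ]
 [656.5 131.5  63. ]] [[ 155.4    3.  -126.6]
 [ 180.2    2.6 -126.6]]
[[634.8 135.4  53. ]
 [660.1 131.   53. ]] [[ 158.2    3.1 -136.6]
 [ 183.8    2.7 -136.6]]
[[646.6 133.9  10. ]
 [675.5 128.9  10. ]] [[ 170.     3.5 -179.6]
 [ 199.4    3.  -179.6]]
```

View pics/c6.png

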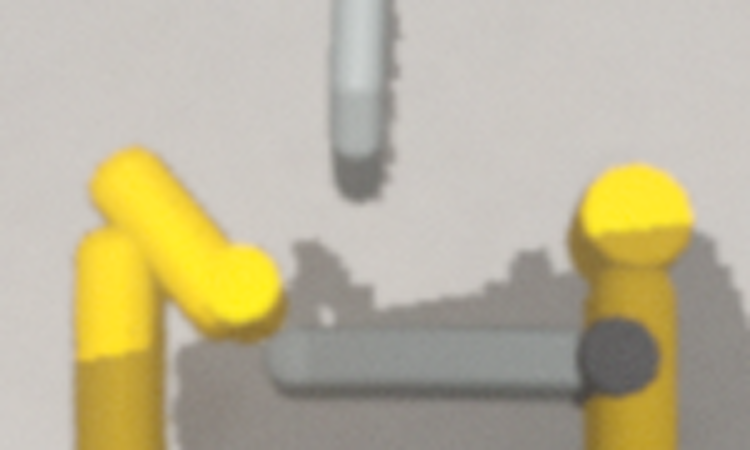

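```bash
cat >> h.py <<'E'
yaw=-.157
u=np.array([np.cos(yaw),np.sin(yaw)]); n=np.array([-u[1],u[0]])
b0=np.array([478.1,157.1])+175*u+4.5*n   # TCP line aim (bar at hook y ~ -1)
O=[np.pi,0,yaw]
E
python3 - <<'E'
from h import *
robot.move_linear([*(b0-152*u),80],O,speed=200)
robot.move_linear([*(b0-152*u),26.5],O,speed=120,f_stop=8)
robot.move_linear([*(b0-134*u),26.5],O,speed=60,f_stop=5)
snap('wrist','wrist4');snap('scene','scene4'); t=robot.current_tcp_pos(); print(t, robot.current_t(),robot.current_contact_force(),robot.current_eef_rot())
crop('wrist4',190,360,0,200,3,'c7')
crop('scene4',180,300,160,240,6,'c8')
E
```

```text
[519.02621496 155.09346218  26.39078828] 8.5667 [ 0.33770576  0.86292703 -3.55255534] [ 3.14147515e+00  5.92499749e-04 -1.57108435e-01]
```

View pics/c7.png

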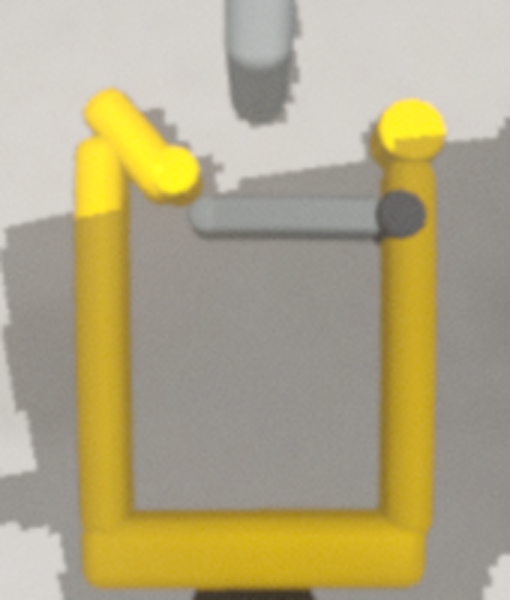

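View pics/c8.png

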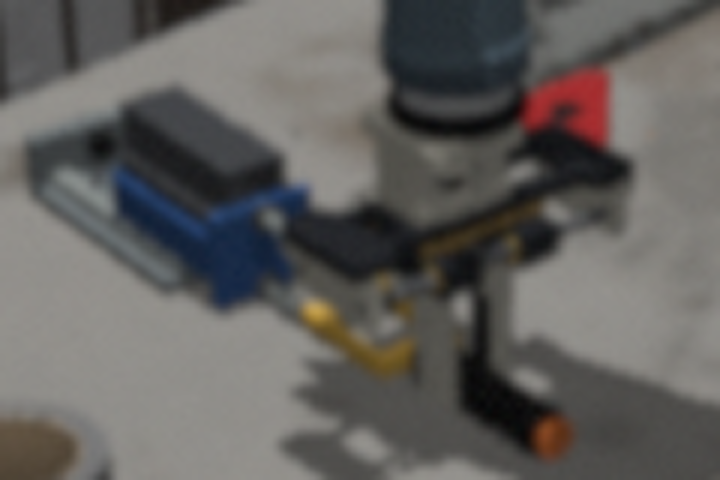

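The bar (crop x≈260) sits between jaw tip (198) and hinge arm (385), about y≈-1 in the hook frame: aligned. Now the gentle push.

```bash
cat >> h.py <<'E'
def frc(): 
    f=np.array(robot.current_contact_force()); return f
def along(): 
    p=np.array(robot.current_tcp_pos()); return (p[:2]-b0)@u
E
python3 - <<'E'
from h import *
f0=frc()
s=-134
while s<0:
    s+=8
    hit=robot.move_linear([*(b0+s*u),26.5],O,speed=25,f_stop=12)
    f=frc()-f0
    print(s,round(along(),1),'F',round(f[:2]@u,2),round(f[:2]@n,2),round(f[2],2),round(robot.current_t(),2),hit)
    if hit or abs(f[:2]@u)>9: break
snap('wrist','wrist5'); crop('wrist5',190,360,0,200,3,'c9')
print(robot.current_tcp_pos(),robot.current_gripper_width()*93)
E
```

```text
-126 -125.9 F -0.89 -0.93 0.6 9.03 False
-118 -117.9 F 0.23 -1.58 1.03 9.5 False
-110 -109.7 F -0.72 -1.22 0.45 9.97 False
-102 -101.3 F -1.07 -1.57 0.7 10.43 False
-94 -93.4 F 0.05 -0.99 -0.35 10.9 False
-86 -85.4 F 0.67 -0.93 -0.33 11.37 False
-78 -79.5 F -5.09 -1.08 3.66 11.83 False
-70 -72.6 F -7.16 -1.47 1.09 12.3 False
-62 -64.5 F -5.31 -3.2 0.93 12.77 False
-54 -55.6 F -3.52 -3.74 -0.9 13.23 False
-46 -45.5 F -0.52 -0.84 -0.53 13.7 False
-38 -37.9 F 0.11 -0.18 -0.23 14.17 False
-30 -34.1 F -0.37 -0.85 0.33 14.53 True
[617.57982692 139.31625269  24.49785892] 21.67272244286454
```

View pics/c9.png

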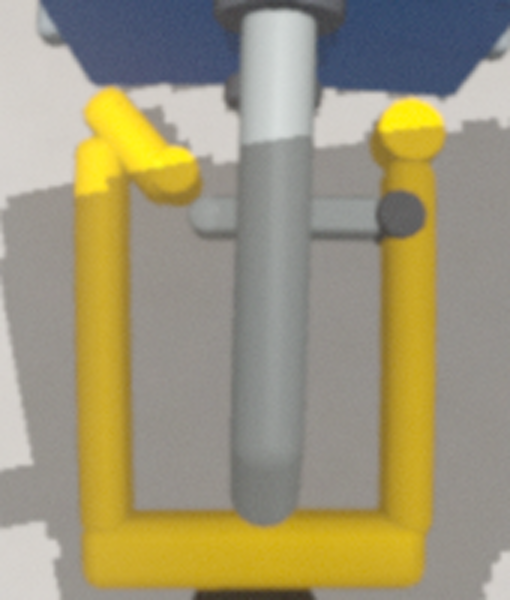

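Gate (crop row 215) is shut behind the bar, which rests near the throat floor. Now pull gently to the front stop.

```bash
python3 - <<'E'
from h import *
robot.move_linear([*(b0-60*u),26.5],O,speed=40,f_stop=12)
f0=frc(); print(along(),robot.current_t(),f0)
s=-60
while s>-160:
    s-=8
    hit=robot.move_linear([*(b0+s*u),26.5],O,speed=22,f_stop=8)
    f=frc()-f0
    print(s,round(along(),1),'F',round(f[:2]@u,2),round(f[:2]@n,2),round(f[2],2),round(robot.current_t(),2),hit)
    if hit or abs(f[:2]@u)>7: break
snap('wrist','wrist6'); crop('wrist6',190,360,0,200,3,'c10')
print(robot.current_tcp_pos(),robot.current_eef_rot())
E
```

```text
-59.708261940979625 15.3583 [ 0.21586423 -0.03847071 -3.5342562 ]
-68 -68.1 F 0.39 -0.58 -0.1 15.88 False
-76 -76.4 F 0.94 0.1 0.72 16.39 False
-84 -84.6 F 0.43 1.34 0.26 16.91 False
-92 -92.6 F -0.35 -0.97 -0.02 17.43 False
-100 -100.6 F -0.79 0.47 -0.06 17.94 False
-108 -108.6 F -0.7 0.05 0.29 18.46 False
-116 -116.6 F -1.07 0.03 -0.2 18.98 False
-124 -124.6 F -0.34 -0.22 -0.12 19.49 False
-132 -128.5 F 2.51 -0.04 1.21 19.83 True
[524.72571586 154.35806396  26.33514183] [-3.1411671  -0.00366759 -0.15703382]
```

View pics/c10.png

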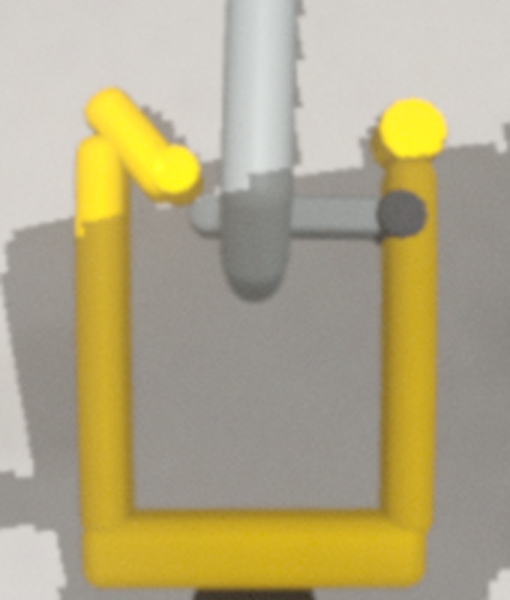

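```bash
python3 - <<'E'
from h import *
F0=np.array([0.2,0,-3.5])
def mf(k=4):
    v=[]
    for _ in range(k): v.append((frc()-F0)[:2]@u); robot.sleep(.02)
    return np.mean(v)
s=along(); f=mf()
t0=robot.current_t(); held=None
while robot.current_t()-t0<12:
    e=15-f
    if held is None and abs(e)<2: held=robot.current_t(); print('hold start',held)
    if held and robot.current_t()-held>1.8: break
    if abs(e)>1:
        s-=np.clip(e*0.05,-.3,.4)
        robot.move_linear([*(b0+s*u),26.5],O,speed=10)
    f=mf()
    print(round(s,2),round(along(),2),round(f,2),round(robot.current_t(),2))
E
```

```text
-128.92 -128.57 3.17 20.27
-129.32 -128.62 4.63 20.58
-129.72 -128.66 5.92 20.9
-130.12 -128.65 6.57 21.22
-130.52 -128.71 7.81 21.53
-130.88 -128.7 8.66 21.85
-131.2 -128.73 9.54 22.17
-131.47 -128.75 9.62 22.48
-131.74 -128.76 10.65 22.8
-131.96 -128.81 11.15 23.12
-132.15 -128.82 11.04 23.43
-132.35 -128.85 11.43 23.75
-132.52 -128.87 12.13 24.07
-132.67 -128.9 12.37 24.38
-132.8 -128.89 12.63 24.7
-132.92 -128.91 12.51 25.02
-133.04 -128.9 12.59 25.33
-133.16 -128.94 12.38 25.65
-133.29 -128.96 12.9 25.97
-133.4 -128.96 13.01 26.28
hold start 26.2833
-133.5 -128.96 13.29 26.6
-133.58 -129.0 13.14 26.92
-133.68 -128.97 13.64 27.23
-133.74 -129.05 13.43 27.55
-133.82 -129.04 13.71 27.87
-133.89 -129.03 13.5 28.18
```

```bash
python3 - <<'E'
from h import *
F0=np.array([0.2,0,-3.5])
s=-134.7
robot.move_linear([*(b0+s*u),26.5],O,speed=10)
for _ in range(8):
    v=[]
    for k in range(5): robot.sleep(.04); v.append((frc()-F0)[:2]@u)
    print(round(np.mean(v),2),round(max(v),2),round(robot.current_t(),2))
snap('wrist','wrist7'); crop('wrist7',190,360,0,200,3,'c11')
E
```

```text
14.5 14.8 28.64
14.65 15.28 28.85
14.86 15.91 29.06
15.01 15.78 29.27
14.42 15.01 29.48
14.96 15.42 29.68
14.72 15.22 29.89
14.57 15.03 30.1
```

View pics/c11.png

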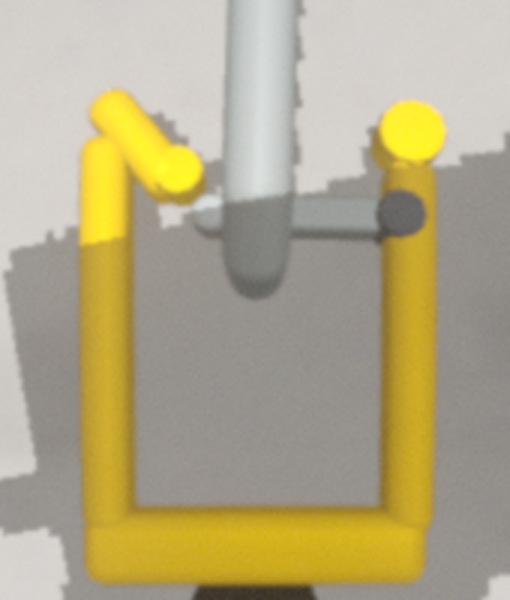

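Tug held about 14.7 N for 1.7 s, gate still shut. Relax, lower onto rest, release.

```bash
python3 - <<'E'
from h import *
robot.move_linear([*(b0-126*u),26.5],O,speed=20)
print(along(),frc())
hit=robot.move_linear([*(b0-126*u),5],O,speed=25,f_stop=3)
print(hit,robot.current_tcp_pos(),frc(),robot.current_t())
snap('wrist','wrist8'); snap('scene','scene8'); crop('scene8',180,300,160,240,6,'c12')
E
```

```text
-127.25147761341304 [ 1.52495241  1.43965531 -2.73900912]
True [528.01226276 153.79843879  12.55022596] [ 2.6751926   0.61198118 -0.78905074] 31.3167
```

View pics/wrist8.png

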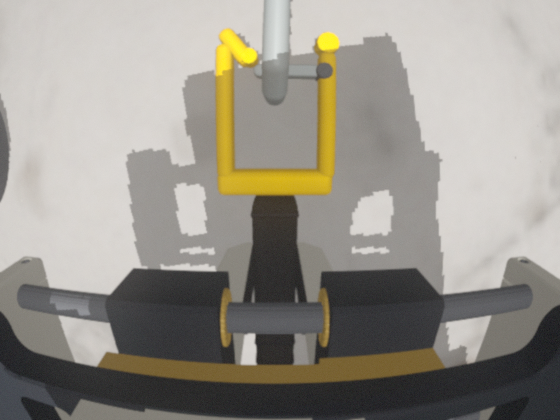

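View pics/c12.png

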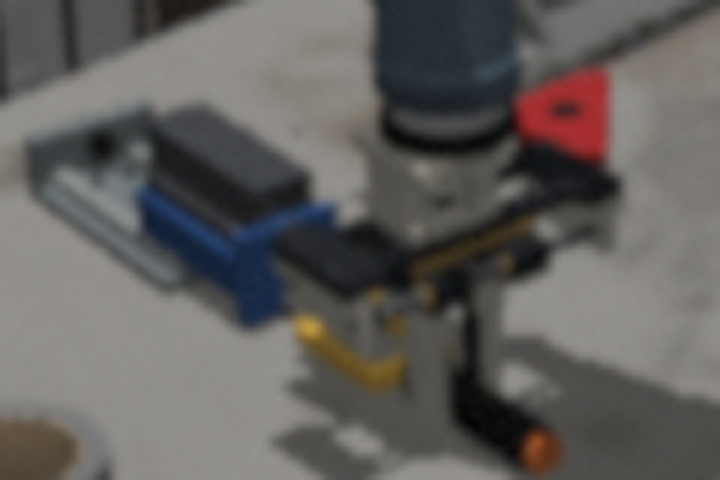

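```bash
python3 - <<'E'
from h import *
robot.move_gripper(1.0)
print(robot.current_gripper_width(),robot.current_t())
t=robot.current_tcp_pos()
robot.move_linear([t[0],t[1],60],speed=60)
robot.move_linear([t[0],t[1],150],speed=120)
snap('wrist','wrist9'); 
robot.move_linear([t[0]-150,t[1]-60,220],speed=200)
robot.sleep(.5)
snap('scene','scene9');snap('top','top9'); crop('scene9',180,300,160,240,6,'c13'); print(robot.current_t())
crop('top9',230,330,50,200,4,'c14')
E
```

```text
1.0015922856918873 32.625
36.15
```

View pics/wrist9.png

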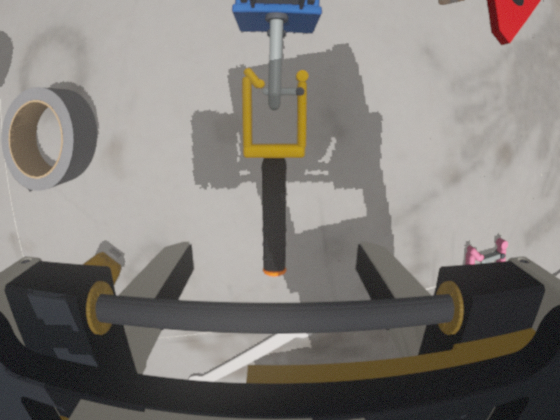

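View pics/c13.png

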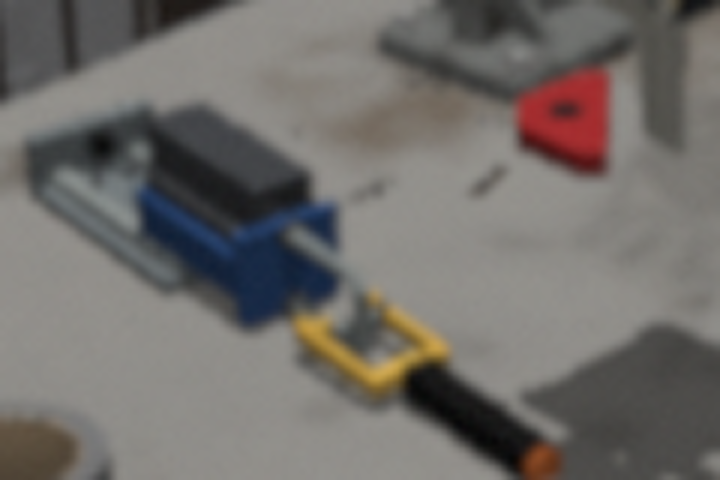

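View pics/c14.png

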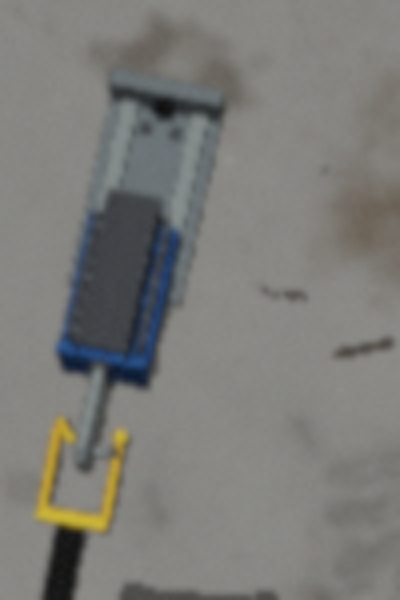

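Wrist view: bar end at (275,103) inside the throat, gate at (285,92) shut behind it; the hook lies free, and the sledge is out. The bystanders have not moved.

```bash
python3 - <<'E'
from h import *
print(frc(),robot.current_t()); print(robot.hand_in())
E
```

```text
[-0.51228006 -0.65142711  0.00614877] 36.15
the job is handed in; nothing more can be done
None
```

The yellow hook is clipped onto the sledge's eye with its gate shut. The sledge is at its front stop, and I let go of the hook and handed in at about 36 s.

- **Clipping on:** I gripped the handle and pushed at 25 mm/s. The sledge ran back and the gate gave way at about 7 N. I stopped when the throat's floor touched the bar (12 N stop setting). The wrist camera then showed the gate shut behind the bar.
- **Pull and tug:** I pulled the sledge out about 38 mm from where it was found, until it came up against the front stop. The tug there held at 14.4–15.0 N for about 1.7 s, with no reading above 16 N. The gate stayed shut.
- **Letting go:** I lowered the hook until the gate rested on the eye's lower bar, then opened the gripper and moved the arm clear.
- **Last checks:** The pictures show the bar inside the throat, the gate shut and the sledge still out. The tape roll and magnet look unmoved in them. The tape measure is only partly in view, but the arm never came near it. The tool force read about zero.
- **Rough spots:** The first tug loop crept up slowly, from 3 to 13.7 N, before the steady hold. The top camera's first estimate of the bar's position was about 15 mm short, which the wrist view corrected before the push.

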